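# Vent the drying box

### The job

The teapots in the drying box need airing from the top: first push the orange front door up until it is fully shut, while the lid is still closed. Then lift the sprung lid by its black handle until the lid is in line with the red marker arm at its left end, and finish holding it there by the middle of the handle, at rest, without letting go. Leave the red marker as it is set, and do not disturb the teapot, the bowl or the small jar standing around the box.

Things in the scene. Friction and masses are not known exactly. Their poses are not given: they have to be found in the camera images.
- drybox: Grey bench-top drying box, fixed to the bench, 200 (x) by 260 (y) mm, open top rim at 150 mm above the bench. Origin: centre of its underside on the bench. Its +x axis points from its front (door side, toward the robot) to its back, +y to its left end, +z up; it may stand turned about z.
- door_hinge (a point): Middle of the hinge line of the orange front door, 30 mm above the bench, 106 mm in front of the box's centre; the hinge line runs along the box's y.
- door_edge (a point): Middle of the free edge of the orange front door. The door is a panel 200 mm wide, 110 mm from hinge line to free edge, 12 mm thick (the hinge and this point lie in its mid-plane), smooth outside, with a dark painted stripe near the free edge. When shut it stands upright against the box front, its free edge 140 mm above the bench, 10 mm below the lid's underside.
- door (a joint): Opening angle of the front door, rad: 0 fully shut (upright), growing as the free edge swings out toward the robot and down, stop at 1.15. Starts between 0.4 and 0.85. The stiff hinge keeps the door where it is left; it takes about 3 to 8 N to push on its outer face. Reach well below the free edge (some 30 mm) and rise with it: higher, a finger may slip over the edge to the inside.
- lid_angle (a joint): Opening angle of the lid, rad: 0 shut (level), growing as the front edge rises, stop at 1.0. A spring and the lid's weight pull it shut: lifting at the handle takes about 6 N at first and about 7 to 11 N at 0.3 to 0.6 rad; if let go it snaps shut.
- lid: The lid with its handle; origin on the hinge line (same point as lid_hinge), x axis along the lid toward the hinge, z normal to it (up when shut).
- lid_hinge (a point): Middle of the lid's hinge line, along the top back edge of the box: 150 mm above the bench, 100 mm behind the box's centre. The axis runs along the box's y. The lid is an aluminium plate 200 by 260 mm, 12 mm thick, lying on top of the rim (its underside is at the height of the hinge line when shut), with a yellow left edge.
- lid_corner (a point): Front left corner of the lid, in the middle of its thickness: 200 mm from the hinge line. Its x axis runs along the lid toward the hinge, its z axis is normal to the lid.
- lid_handle (a point): Black round bar handle on the lid, 12 mm in diameter, 120 mm long along the box's y, on two 10 mm square posts at its ends (96 mm clear between them). Origin: centre of the bar, 150 mm in front of the lid's hinge line and 47 mm above it when shut, i.e. 35 mm above the lid's top face. It turns with the lid. Its position is that of the bar.
- marker (a joint): Angle of the red marker arm, rad, in the same sense as the lid's: the lid is in line with the marker when lid_angle equals marker. Set between 0.3 and 0.6. The arm stays put unless knocked.
- marker_tip (a point): Free end of the red marker arm, a red bar 8 mm thick and 200 mm long with a ball of 18 mm diameter at its end, pivoted on the lid's hinge line 13 mm beyond the left end of the lid. With the lid in line, lid_corner lies right beside this point (13 mm to its side). A white scale strip stands just outside it.
- teapot: Small loose ochre teapot, body 80 mm in diameter, 74 mm high, 130 mm over spout and handle; bystander. Origin: centre of its underside.
- bowl: Loose white bowl, 110 mm in diameter, 50 mm high; bystander. Origin: centre of its underside.
- jar: Small loose white glaze jar with a blue cap, 48 mm in diameter, 62 mm high; bystander. Origin: centre of its underside.

How it is judged:
On the way, in this order (a step that is already met when the one before it is completed fails the run):
1. the front door is pushed fully shut while the lid is closed (value of joint door below 0.08 rad and value of joint lid_angle below 0.06 rad), for 0.2 s.
2. the lid is lifted by its handle (value of joint lid_angle above 0.12 rad and contact force between the fingers and lid above 2 N and distance between the grasp point and lid_handle below 0.045 m), for 0.1 s.
At the end, for the whole second after the job is handed in: The lid is held still by the fingers on its handle (contact over 2 N, grasp point within 45 mm of the handle's centre, lid slower than 0.1 rad/s), in line with the red marker arm within 0.08 rad, and the front door is shut (less than 0.08 rad open) (angle between the x axis of lid_corner and the x axis of marker_tip, either way round below 0.08 rad and value of joint door below 0.08 rad and value of joint lid_angle above 0.2 rad and velocity of joint lid_angle between -0.1 and 0.1 rad/s and contact force between the fingers and lid above 2 N and distance between the grasp point and lid_handle below 0.045 m); the arm keeps its last pose, push and grip.
It fails at once if the red marker is knocked (tip moved over 15 mm) (distance of marker_tip from where it was at the start of the episode above 0.015 m).
It fails at once if the teapot is disturbed (moved over 25 mm or tipped) (distance of teapot from where it was at the start of the episode above 0.025 m or angle between teapot's own z axis and vertical above 0.35 rad).
It fails at once if the bowl is disturbed (moved over 25 mm or tipped) (distance of bowl from where it was at the start of the episode above 0.025 m or angle between bowl's own z axis and vertical above 0.35 rad).
It fails at once if the jar is disturbed (moved over 25 mm or tipped) (distance of jar from where it was at the start of the episode above 0.025 m or angle between jar's own z axis and vertical above 0.35 rad).
It also fails if it takes over 54 s, if anything falls off the work surface, if the arm or the gripper's body presses on something with over 40 N, if the wrist force passes 120 N, or if a joint passes its speed limit or range.

### The arm

A 6-joint arm with a two-finger parallel gripper is mounted at the origin on the work surface. World frame = base frame: x ahead of the robot, y to its left, z up, the work surface at z = 0. Lengths are in m, angles in rad, forces in N, time in s.
With the tool pointing down it reaches from about 0.375 to 0.9 m from the base axis. Payload 3.1 kg.
Tool frame: the origin (TCP) lies between the finger pads; the fingertips stand 25 mm ahead of it and the grasp point (between the pads) lies 6 mm ahead of it; y points along the fingers, x is the direction in which the jaws open and shut, and the axes are right-handed (so a half turn about y gives the same grasp; the last joint's range is limited). The gripper opens to 87 mm and grips with 3 to 60 N. Pads are 19 mm wide; open, the fingers measure 117 mm over their backs; the gripper's body (75 mm by 190 mm) begins 51 mm behind the grasp point.
Start: joints at [-1.387, 0.527, 1.433, -0, 1.181, -0.178], TCP at [0.222, -0.584, 0.248] pointing down, gripper open.
Joint ranges: [-3.08, 3.08], [-0.75, 2.2], [0.22, 2.44], [-1.43, 4.57], [0, 2.65], [-2.85, 2.85]. Speed limits (rad/s): [2.79, 2.79, 3.14, 3.14, 3.14, 3.14].

### API

Orientations are given as a unit quaternion [x, y, z, w].
In Python, from rig import robot gives the robot as it stands.
- The arm moves only by the tool carry_out, never from a script. Its argument "moves" is a list of rows, each a list of 7 numbers: the opening, from 0 (shut) to 1 (fully open), then the shift along the tool's x, y, z in cm, then the turn, a rotation vector about the tool's x, y, z in rad. In form: [[grip, x, y, z, rx, ry, rz], ...]. A call has 1 to 20 rows; each row is the pose to reach, as a shift and turn from the pose commanded when the call began, along the tool's axes at that moment; what a row does not reach only later rows make up. A row lasts 1/10 s, in which the tool goes at most 50 mm and 8.59 degrees, less where a joint would pass 70% of its speed; a pose out of reach is approached as far as the arm can. A call with a gripper value outside its range is refused whole. The fingers move at their own pace and stop on an object; "force" is the grip in N (left out, the last holds). Time passes only in rows, so rows that repeat a pose let the fingers close. It gives the time, the measured TCP pose, the force and the opening at its end, in the units of the state.
- robot.get_obs(): the state, without advancing time (a new reading comes with each control period).
- robot.camera(name): name is "side" or "top"; returns the picture (480x640x3 uint8, red, green, blue); there is no depth.
- robot.camera_params(name): a dict with "fx", "fy", "cx", "cy" (pixels), "extrinsics" (4x4, takes a point from camera to world coordinates). Camera axes: x right, y down, z forward; pixel columns grow to the right and rows downward; lengths in m; the calibration is good to about 2 mm. A picture is of the moment at which its call begins. camera_params takes no time and is no camera call.
- robot.hand_in(): hands the job in, once; it reports no verdict.
The state is a dict: "time": time; "q": joint angles; "joint_velocities": joint speeds; "joint_torque": joint torques, N m; "position": TCP position; "tool_rot": TCP orientation; "ft_force": force on the tool from outside, world axes, zero at the start; "moment": the same for the moment, N m; "grip_width": finger opening in m.
Only numpy, scipy, OpenCV 4.12 (cv2) and the standard library are available. Lean on these libraries where they do the work, as an engineer would, in place of code of your own. Each camera call takes 0.05 s, during which the arm holds its last target.

## Working session

There is one attempt and no reset: what is moved stays moved. The work goes in short steps, Python scripts to look and compute and a tool call to move; the robot and the scene stay as the last step left them, time stands still between calls to the robot, and variables do not carry over. Pictures are saved under pics/ and viewed, and the job is handed in when it is done.

Besides the shell and the picture viewer there is one more tool, called after "Request:" by a JSON object that holds its "api" and its "payload". carry_out: Moves the arm, as the interface text tells. Its arguments: {"type":"object","properties":{"moves":{"type":"array"},"force":{"type":"number"}},"required":["moves"]}

```bash
ls; mkdir -p pics
python3 - <<'E'
from rig import robot
import cv2
for n in("side","top"):
    cv2.imwrite(f"pics/{n}0.png",robot.camera(n)[:,:,::-1]); p=robot.camera_params(n); print(n,p)
print(robot.get_obs())
E
```

```text
pics
side {'fx': 445.54596982386755, 'fy': 445.54596982386755, 'cx': 322.20126610306113, 'cy': 244.3752491977952, 'extrinsics': array([[ 0.56943839,  0.77141105, -0.28401567,  0.84673682],
       [ 0.82202547, -0.53279024,  0.20101912, -0.09954867],
       [ 0.00374759, -0.34793612, -0.93751075,  0.84495174],
       [ 0.        ,  0.        ,  0.        ,  1.        ]])}
top {'fx': 570.1448270895438, 'fy': 570.1448270895438, 'cx': 319.42716196759784, 'cy': 233.50993121600106, 'extrinsics': array([[-6.73949929e-02, -9.74521516e-01,  2.13929262e-01,
         3.68079927e-01],
       [-9.97726371e-01,  6.58402556e-02, -1.43926823e-02,
         4.30402428e-02],
       [-5.91787035e-05, -2.14412861e-01, -9.76743120e-01,
         1.36462514e+00],
       [ 0.00000000e+00,  0.00000000e+00,  0.00000000e+00,
         1.00000000e+00]])}
{'time': 0.1, 'q': array([-1.38649793e+00,  5.28345569e-01,  1.43373721e+00, -1.17748633e-05,
        1.18143259e+00, -1.78508340e-01]), 'joint_velocities': array([-0.00040836, -0.00170901, -0.00217932,  0.00135745,  0.00258667,
       -0.00037283]), 'joint_torque': array([-6.19551811e-04, -4.40985632e+01, -1.77151304e+01,  6.33576256e-02,
        5.34293067e-02, -4.21816480e-05]), 'position': array([ 0.2217202 , -0.58370769,  0.24669819]), 'tool_rot': array([-0.58152486,  0.40207399, -0.40110442,  0.58247797]), 'ft_force': array([-0.32704729, -0.97483869,  0.09567356]), 'moment': array([ 0.01676203,  0.02681252, -0.0163372 ]), 'grip_width': 0.0867950112809573}
```

View pics/side0.png

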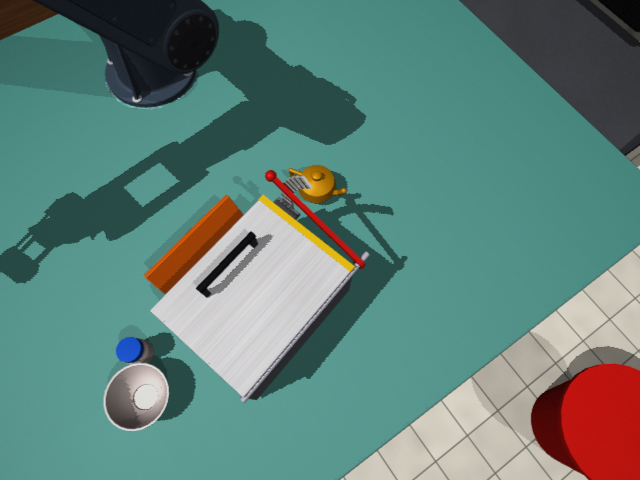

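View pics/top0.png

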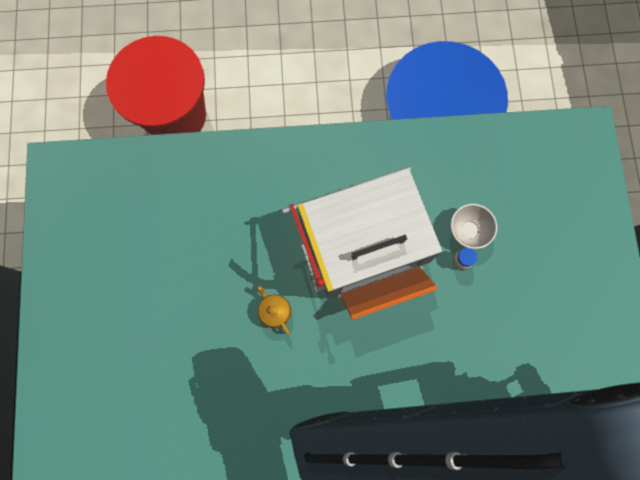

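Run:
```python
import cv2
a=cv2.imread("pics/side0.png")[160:410,90:410]; cv2.imwrite("pics/side0c.png",cv2.resize(a,None,fx=2.4,fy=2.4,interpolation=cv2.INTER_CUBIC))
a=cv2.imread("pics/top0.png")[160:330,240:510]; cv2.imwrite("pics/top0c.png",cv2.resize(a,None,fx=2.9,fy=2.9,interpolation=cv2.INTER_CUBIC))
```

```text
(no output)
```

View pics/side0c.png

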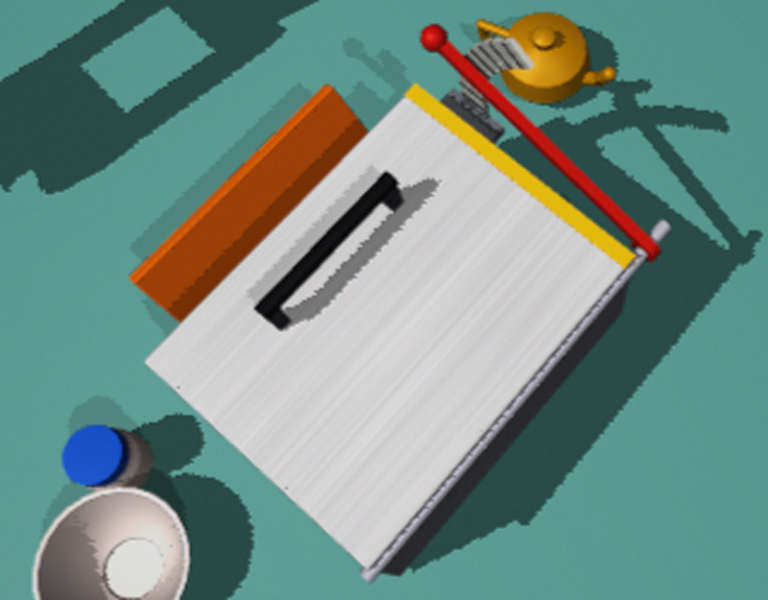

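View pics/top0c.png

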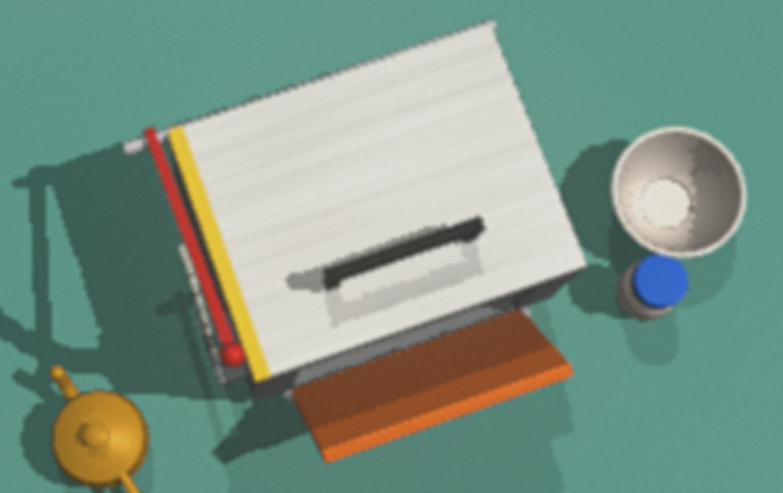

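```bash
cat > h.py <<'E'
import numpy as np
from scipy.optimize import least_squares
from scipy.spatial.transform import Rotation as R
from rig import robot
P={n:robot.camera_params(n) for n in("side","top")}
def proj(n,X):
    p=P[n];E=np.linalg.inv(p["extrinsics"]);c=(E[:3,:3]@np.atleast_2d(X).T).T+E[:3,3]
    return np.c_[p["fx"]*c[:,0]/c[:,2]+p["cx"],p["fy"]*c[:,1]/c[:,2]+p["cy"]]
def ray(n,uv,z):
    p=P[n];E=p["extrinsics"];d=E[:3,:3]@[(uv[0]-p["cx"])/p["fx"],(uv[1]-p["cy"])/p["fy"],1];o=E[:3,3]
    return o+d*(z-o[2])/d[2]
def s(u,v):return("side",u/2.4+90,v/2.4+160)
def t(u,v):return("top",u/2.9+240,v/2.9+160)
def box2w(pose,X):
    x,y,a=pose;c,s_=np.cos(a),np.sin(a);X=np.atleast_2d(X)
    return np.c_[x+c*X[:,0]-s_*X[:,1],y+s_*X[:,0]+c*X[:,1],X[:,2]]
def lidpt(r,y,h,a): return [.1-r*np.cos(a)-h*np.sin(a)*-1*1 if False else .1-r*np.cos(a)+h*np.sin(a),y,.15+r*np.sin(a)+h*np.cos(a)]
def doorpt(r,y,o,a): # o outward offset
    return [-.106-r*np.sin(a)-o*np.cos(a),y,.03+r*np.cos(a)-o*np.sin(a)]
E
cat > fit.py <<'E'
from h import *
def model(q):
    d,m=q[3:]
    L=lambda r,y:lidpt(r,y,.012,0)
    return [(L(.2,.13),s(410,85),t(256,380)),(L(.2,-.13),s(146,361),t(585,262)),(L(0,.13),None,t(172,130)),
     (lidpt(.15,.06,.047,0),s(388,180),t(327,276)),(lidpt(.15,-.06,.047,0),s(264,312),t(482,226)),
     (lidpt(.2,.143,.006,m),s(433,38),t(233,355)),
     (doorpt(.11,.1,0,d),s(327,90),t(325,450)),(doorpt(.11,-.1,0,d),s(136,279),t(566,362))]
def res(q,show=False):
    o=[]
    for X,*obs in model(q):
        W=box2w(q[:3],X)
        for b in obs:
            if b: 
                e=proj(b[0],W)[0]-b[1:]; o+=list(e)
                if show: print(b[0],np.round(X,3),np.round(e,1))
    return np.array(o)
f=least_squares(res,[.6,-.05,.2,.6,.45],loss="soft_l1");print(f.x,f.cost);res(f.x,True)
q=f.x
print("hinge",box2w(q[:3],[-.106,0,.03]),"edge",box2w(q[:3],doorpt(.11,0,0,q[3])),"handle",box2w(q[:3],lidpt(.15,0,.047,0)),"tip",box2w(q[:3],lidpt(.2,.143,.006,q[4])))
print("teapot",ray("top",t(93,436)[1:],.074),"jar",ray("top",t(661,281)[1:],.062),"bowl",ray("top",t(679,193)[1:],.05))
o=robot.get_obs();print(R.from_quat(o["tool_rot"]).as_matrix())
E
python3 fit.py
```

```text
[ 0.63813466 -0.08346436  0.27396166  0.54428698  0.35721577] 13.902451089546533
side [-0.1    0.13   0.162] [ 1.4 -1.2]
top [-0.1    0.13   0.162] [ 0.2 -0.3]
side [-0.1   -0.13   0.162] [-1.8 -0.1]
top [-0.1   -0.13   0.162] [ 0.8 -0.1]
top [0.1   0.13  0.162] [-1.8 -0.2]
side [-0.05   0.06   0.197] [ 1.3 -1.7]
top [-0.05   0.06   0.197] [-0.5 -0.3]
side [-0.05  -0.06   0.197] [-1.6  0.8]
top [-0.05  -0.06   0.197] [-0.2 -1.9]
side [-0.085  0.143  0.226] [-0.7 -0.3]
top [-0.085  0.143  0.226] [ 0.  -0.1]
side [-0.163  0.1    0.124] [ 1.3 -2.3]
top [-0.163  0.1    0.124] [-1.   0.4]
side [-0.163 -0.1    0.124] [-2.   1.5]
top [-0.163 -0.1    0.124] [ 1.8 -0.2]
hinge [[ 0.53608775 -0.11214239  0.03      ]] edge [[ 0.48125304 -0.12755248  0.12410464]] handle [[ 0.58999932 -0.09699174  0.197     ]] tip [[0.51734983 0.03113127 0.22555467]]
teapot [0.48127165 0.14231703 0.074     ] jar [ 0.57479876 -0.31589476  0.062     ] bowl [ 0.6481523  -0.34283181  0.05      ]
[[ 3.54903504e-01 -3.63059124e-04  9.34902867e-01]
 [-9.34901019e-01  1.88815426e-03  3.54903535e-01]
 [-1.89409180e-03 -9.99998152e-01  3.30688218e-04]]
```

```bash
cat >> h.py <<'E'
POSE=(.6381,-.0835,.274)
def frame(theta=0,spin=0):
    a=POSE[2];bx=np.array([np.cos(a),np.sin(a),0]);by=np.array([-np.sin(a),np.cos(a),0]);z=np.array([0,0,1.])
    R0=np.c_[-by,-z,bx]
    return R.from_matrix(R0)*R.from_rotvec([theta,0,0])*R.from_rotvec([0,spin,0])
def rel(p,Rt,p0=None,R0=None):
    o=robot.get_obs()
    p0=o["position"] if p0 is None else p0; R0=R.from_quat(o["tool_rot"]) if R0 is None else R0
    return np.round(np.r_[100*R0.inv().apply(np.ravel(p)-p0),(R0.inv()*Rt).as_rotvec()],2)
def tcp_from_tip(bp,Rt): return box2w(POSE,bp)[0]-.025*Rt.apply([0,1,0])
E
python3 - <<'E'
from h import *
F=frame(.8)
print(rel(tcp_from_tip([-.27,-.04,.2],F),F),tcp_from_tip([-.27,-.04,.2],F))
print(rel(tcp_from_tip([-.25,-.04,.11],F),F))
E
```

```text
[-30.55   3.    27.64   0.8    0.08  -0.04] [ 0.37173048 -0.19991827  0.21741767]
[-30.36  12.    29.63   0.8    0.08  -0.04]
```

Request:
{"api": "carry_out", "payload": {"moves": [[0, -30.5, 3, 27.6, 0, 0.08, 0], [0, -30.5, 3, 27.6, 0, 0.08, 0], [0, -30.5, 3, 27.6, 0, 0.08, 0], [0, -30.5, 3, 27.6, 0, 0.08, 0], [0, -30.5, 3, 27.6, 0, 0.08, 0], [0, -30.5, 3, 27.6, 0, 0.08, 0], [0, -30.5, 3, 27.6, 0, 0.08, 0], [0, -30.5, 3, 27.6, 0.8, 0.08, -0.04], [0, -30.5, 3, 27.6, 0.8, 0.08, -0.04], [0, -30.5, 3, 27.6, 0.8, 0.08, -0.04], [0, -30.5, 3, 27.6, 0.8, 0.08, -0.04], [0, -30.5, 3, 27.6, 0.8, 0.08, -0.04], [0, -30.5, 3, 27.6, 0.8, 0.08, -0.04], [0, -30.5, 3, 27.6, 0.8, 0.08, -0.04]]}}

```text
time: 1.5
position: [0.3715, -0.2019, 0.2178]
tool_rot: [-0.3, 0.223, -0.561, 0.738]
ft_force: [0.1, 0.7, -0.4]
grip_width: 0.0002
```

Run:
```python
from h import *
o=robot.get_obs();print(o["q"])
F=frame(.8); tz=np.array([np.cos(.8),0,np.sin(.8)])
print(rel(tcp_from_tip([-.25,-.04,.08],F),F))
for d,push in [(.544,-.02),(.544,0),(.4,0),(.27,0),(.14,0),(0,0),(0,.005)]:
    n=np.array([np.cos(d),0,np.sin(d)])
    c=np.array(doorpt(.075,-.04,.006,d))+push*n
    p=c-.0095*tz
    print(d,np.round(p,3),rel(tcp_from_tip(p,F),F))
import cv2
cv2.imwrite("pics/side1.png",robot.camera("side")[:,:,::-1])
```

```text
[-1.33098708  0.40001846  2.30852598  1.16592226  0.90018106 -1.01700541]
[-0.28  9.84 -7.24 -0.    0.01  0.01]
0.544 [-0.174 -0.04   0.074] [-2.800e-01  1.576e+01 -2.380e+00 -0.000e+00  1.000e-02  1.000e-02]
0.544 [-0.157 -0.04   0.084] [-2.800e-01  1.628e+01 -4.500e-01 -0.000e+00  1.000e-02  1.000e-02]
0.4 [-0.147 -0.04   0.09 ] [-2.700e-01  1.655e+01  6.000e-01 -0.000e+00  1.000e-02  1.000e-02]
0.27 [-0.138 -0.04   0.094] [-2.700e-01  1.692e+01  1.500e+00 -0.000e+00  1.000e-02  1.000e-02]
0.14 [-0.129 -0.04   0.097] [-2.60e-01  1.74e+01  2.35e+00 -0.00e+00  1.00e-02  1.00e-02]
0 [-0.119 -0.04   0.098] [-2.600e-01  1.805e+01  3.190e+00 -0.000e+00  1.000e-02  1.000e-02]
0 [-0.114 -0.04   0.098] [-2.600e-01  1.841e+01  3.530e+00 -0.000e+00  1.000e-02  1.000e-02]
```

View pics/side1.png

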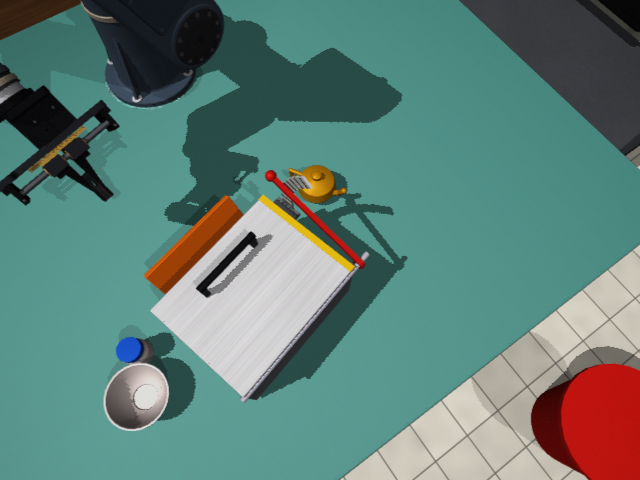

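Request:
{"api": "carry_out", "payload": {"moves": [[0, -0.3, 4, -2, 0, 0, 0], [0, -0.3, 8, -3, 0, 0, 0], [0, -0.3, 12, -3.2, 0, 0, 0], [0, -0.3, 15.8, -2.4, 0, 0, 0], [0, -0.3, 15.8, -2.4, 0, 0, 0], [0, -0.3, 15.8, -2.4, 0, 0, 0]]}}

```text
time: 2.15
position: [0.4645, -0.1714, 0.0899]
tool_rot: [-0.301, 0.225, -0.558, 0.74]
ft_force: [-0.3, 0.2, 0.2]
grip_width: 0.0003
```

Run:
```python
from h import *
import cv2
F=frame(.8);print(rel(tcp_from_tip([-.174,-.04,.074],F),F),robot.get_obs()["q"])
a=robot.camera("side")[:,:,::-1];b=robot.camera("top")[:,:,::-1]
cv2.imwrite("pics/c2.png",cv2.hconcat([cv2.resize(a[130:430,60:380],(400,375)),cv2.resize(b[150:450,240:560],(400,375))]))
```

```text
[ 0.24 -0.18  0.04  0.    0.01 -0.  ] [-1.01553294  0.79991058  2.27295784  1.7850315   0.78314325 -1.48307953]
```

View pics/c2.png

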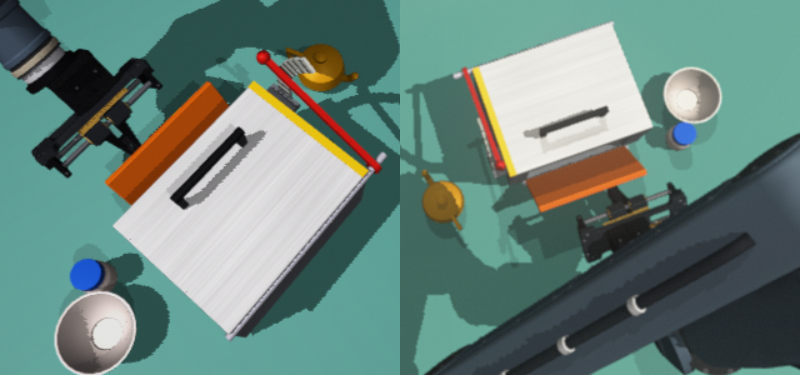

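Request:
{"api": "carry_out", "payload": {"moves": [[0, 0, 0.25, 1, 0, 0, 0], [0, 0, 0.5, 1.9, 0, 0, 0], [0, 0, 0.65, 2.5, 0, 0, 0], [0, 0, 0.8, 3.0, 0, 0, 0], [0, 0, 1, 3.4, 0, 0, 0], [0, 0, 1.2, 3.9, 0, 0, 0], [0, 0, 1.4, 4.3, 0, 0, 0], [0, 0, 1.65, 4.7, 0, 0, 0], [0, 0, 2, 5.15, 0, 0, 0], [0, 0, 2.3, 5.55, 0, 0, 0], [0, 0, 2.3, 5.55, 0, 0, 0]]}}

```text
time: 3.35
position: [0.5163, -0.1586, 0.1145]
tool_rot: [-0.302, 0.225, -0.561, 0.737]
ft_force: [-15.4, -8.5, 10.5]
grip_width: 0.0005
```

Run:
```python
from h import *
import cv2
a=robot.camera("side")[:,:,::-1];b=robot.camera("top")[:,:,::-1]
cv2.imwrite("pics/c3.png",cv2.hconcat([cv2.resize(a[130:430,60:380],(400,375)),cv2.resize(b[150:450,240:560],(400,375))]))
```

```text
(no output)
```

View pics/c3.png

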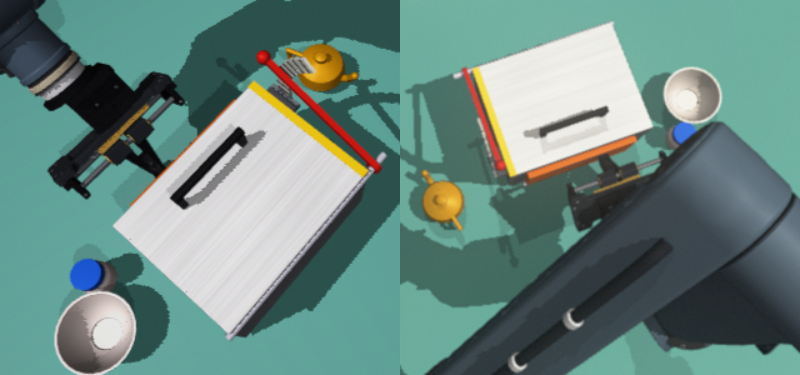

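Request:
{"api": "carry_out", "payload": {"moves": [[0, 0, 0.1, 0.2, 0, 0, 0], [0, 0, 0.2, 0.3, 0, 0, 0], [0, 0, 0.2, 0.3, 0, 0, 0], [0, 0, 0.2, 0.3, 0, 0, 0]]}}

```text
time: 3.85
position: [0.5169, -0.1583, 0.1145]
tool_rot: [-0.303, 0.228, -0.562, 0.735]
ft_force: [-31.0, -13.1, 17.6]
grip_width: 0.0005
```

Run:
```python
from h import *
import cv2
a=robot.camera("top")
cv2.imwrite("pics/t4.png",cv2.resize(a[230:320,310:450,::-1],None,fx=5.5,fy=5.5,interpolation=cv2.INTER_CUBIC))
for d in (0,.1,.2):
  print(d,[np.round((proj("top",box2w(POSE,doorpt(.11,y,.006,d)))[0]-[310,230])*5.5) for y in(.1,-.1)])
```

```text
0 [array([183., 344.]), array([658., 175.])]
0.1 [array([193., 371.]), array([668., 201.])]
0.2 [array([202., 397.]), array([677., 227.])]
```

View pics/t4.png

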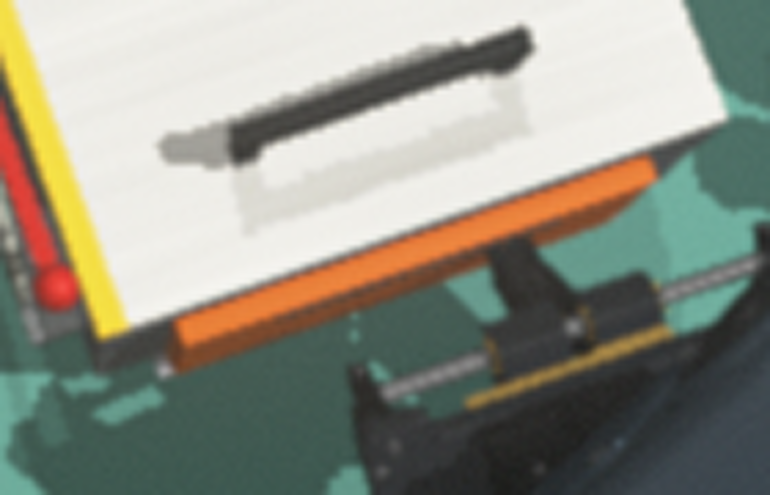

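Run:
```python
from h import *
F=frame(0,-np.pi/2); h=box2w(POSE,lidpt(.15,0,.047,0))[0]
print(rel(h+[0,0,.106],F),h,rel(h+[0,0,.106],frame(.8)))
F=frame(0.8)
print(rel(box2w(POSE,[-.2,-.04,.13])[0],F));print(rel(box2w(POSE,[-.2,-.04,.30])[0],F))
```

```text
[-3.88 -7.08 19.52 -0.61 -1.48  0.63] [ 0.58996519 -0.09702922  0.197     ] [-3.880e+00 -7.080e+00  1.952e+01  1.000e-02 -0.000e+00  1.000e-02]
[ 0.12 -5.57 -3.32  0.01 -0.    0.01]
[ 2.100e-01 -1.751e+01  8.780e+00  1.000e-02 -0.000e+00  1.000e-02]
```

Request:
{"api": "carry_out", "payload": {"moves": [[0, 0, -2.5, -2.2, 0, 0, 0], [0, 0, -5.5, -3.3, 0, 0, 0], [0, 0, -9.5, 0.7, 0, 0, 0], [0, 0, -13.5, 4.7, 0, 0, 0], [0, 0, -17.5, 8.8, 0, 0, 0], [0, 0, -17.5, 8.8, 0, 0, 0], [1, 0, -17.5, 8.8, -0.61, -1.48, 0.63], [1, 0, -17.5, 8.8, -0.61, -1.48, 0.63], [1, 0, -17.5, 8.8, -0.61, -1.48, 0.63], [1, 0, -17.5, 8.8, -0.61, -1.48, 0.63], [1, 0, -17.5, 8.8, -0.61, -1.48, 0.63], [1, 0, -17.5, 8.8, -0.61, -1.48, 0.63], [1, 0, -17.5, 8.8, -0.61, -1.48, 0.63], [1, 0, -17.5, 8.8, -0.61, -1.48, 0.63], [1, 0, -17.5, 8.8, -0.61, -1.48, 0.63], [1, 0, -17.5, 8.8, -0.61, -1.48, 0.63], [1, 0, -17.5, 8.8, -0.61, -1.48, 0.63], [1, 0, -17.5, 8.8, -0.61, -1.48, 0.63], [1, 0, -17.5, 8.8, -0.61, -1.48, 0.63], [1, 0, -17.5, 8.8, -0.61, -1.48, 0.63]]}}

```text
time: 5.9
position: [0.4581, -0.1723, 0.2997]
tool_rot: [-0.697, -0.101, 0.097, 0.703]
ft_force: [-0.4, -0.4, -0.7]
grip_width: 0.0869
```

Run:
```python
from h import *
import cv2
o=robot.get_obs();print(o["q"])
F=frame(0,-np.pi/2); h=box2w(POSE,lidpt(.15,0,.047,0))[0]
print(rel(h+[0,0,.106],F))
b=robot.camera("top")[:,:,::-1]
a=robot.camera("side")[:,:,::-1]
cv2.imwrite("pics/c5.png",cv2.hconcat([cv2.resize(a[130:430,60:380],(400,375)),cv2.resize(b[150:450,240:560],(400,375))]))
```

```text
[-0.59442209  0.27832862  1.69822278  0.01102944  1.16652095 -0.87907432]
[ 1.475e+01 -2.000e-01  3.580e+00 -1.000e-02  1.000e-02  1.000e-02]
```

View pics/c5.png

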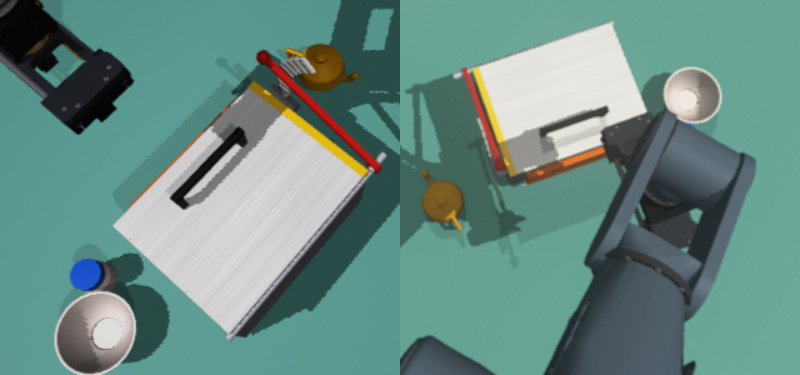

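Request:
{"api": "carry_out", "payload": {"moves": [[1, 4.9, -0.2, 1.2, 0, 0, 0.01], [1, 9.8, -0.2, 2.4, 0, 0, 0.01], [1, 14.7, -0.2, 3.6, 0, 0, 0.01], [1, 14.7, -0.2, 3.6, 0, 0, 0.01], [1, 14.7, -0.2, 3.6, 0, 0, 0.01], [1, 14.7, -0.2, 3.6, 0, 0, 0.01]]}}

```text
time: 6.6
position: [0.5882, -0.0984, 0.3028]
tool_rot: [-0.698, -0.097, 0.1, 0.702]
ft_force: [-0.1, 0.7, -0.4]
grip_width: 0.0872
```

Run:
```python
from h import *
import cv2
o=robot.get_obs();print(o["q"],o["position"])
F=frame(0,-np.pi/2); h=box2w(POSE,lidpt(.15,0,.047,0))[0]
print(rel(h+[0,0,.006],F))
b=robot.camera("top")[:,:,::-1]
a=robot.camera("side")[:,:,::-1]
cv2.imwrite("pics/c6.png",cv2.hconcat([cv2.resize(a[130:430,60:380],(400,375)),cv2.resize(b[150:450,240:560],(400,375))]))
```

```text
[-0.35441531  0.43403875  1.43582616  0.00318474  1.27945537 -0.63459014] [ 0.58821591 -0.09839543  0.30278328]
[ 0.25  9.98  0.01 -0.01  0.01 -0.  ]
```

View pics/c6.png

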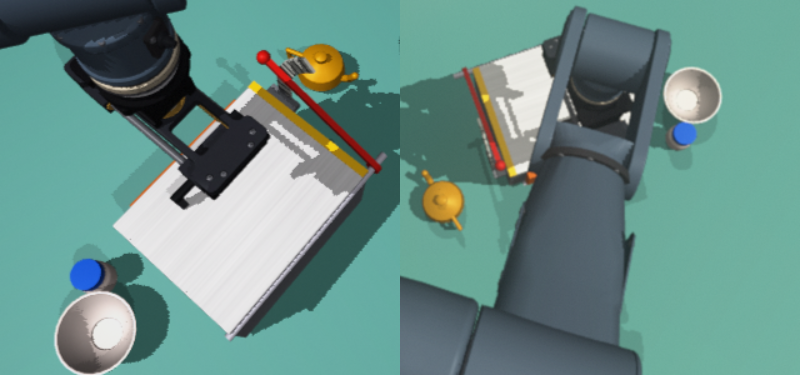

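Request:
{"api": "carry_out", "payload": {"moves": [[1, 0.2, 3, 0, 0, 0, 0], [1, 0.2, 6, 0, 0, 0, 0], [1, 0.2, 8, 0, 0, 0, 0], [1, 0.2, 10, 0, 0, 0, 0], [1, 0.2, 10, 0, 0, 0, 0], [0, 0.2, 10, 0, 0, 0, 0], [0, 0.2, 10, 0, 0, 0, 0], [0, 0.2, 10, 0, 0, 0, 0], [0, 0.2, 10, 0, 0, 0, 0], [0, 0.2, 10, 0, 0, 0, 0], [0, 0.2, 10, 0, 0, 0, 0], [0, 0.2, 10, 0, 0, 0, 0]], "force": 45}}

```text
time: 7.9
position: [0.5911, -0.0967, 0.2033]
tool_rot: [-0.698, -0.098, 0.1, 0.702]
ft_force: [0.7, 0.4, -0.9]
grip_width: 0.0389
```

Run:
```python
from h import *
import cv2
o=robot.get_obs();print(o["grip_width"],o["position"],o["ft_force"])
F0=frame(0,-np.pi/2); h=box2w(POSE,lidpt(.15,0,.047,0))[0]; 
p0=h+[0,0,.006]
print(rel(p0,F0))
for a in (.06,.12,.18,.24,.3,.357,.4):
    F=frame(-a,0)*R.from_rotvec([0,-np.pi/2,0])
    p=box2w(POSE,lidpt(.15,0,.053,a))[0]
    print(a,rel(p,F,p0,F0))
b=robot.camera("top")[:,:,::-1]
a=robot.camera("side")[:,:,::-1]
cv2.imwrite("pics/c7.png",cv2.hconcat([cv2.resize(a[130:430,60:380],(400,375)),cv2.resize(b[150:450,240:560],(400,375))]))
```

```text
0.0389045443246803 [ 0.59105947 -0.09666324  0.2032869 ] [ 0.66406261  0.37041673 -0.8770265 ]
[-0.12  0.03 -0.01 -0.01  0.01 -0.  ]
0.06 [ 0.34 -0.89  0.    0.   -0.    0.06]
0.12 [ 0.74 -1.76  0.   -0.   -0.    0.12]
0.18 [ 1.19 -2.6   0.   -0.    0.    0.18]
0.24 [ 1.69 -3.41  0.    0.   -0.    0.24]
0.3 [ 2.24 -4.2  -0.   -0.    0.    0.3 ]
0.357 [ 2.8  -4.91  0.    0.    0.    0.36]
0.4 [ 3.25 -5.42  0.    0.    0.    0.4 ]
```

View pics/c7.png

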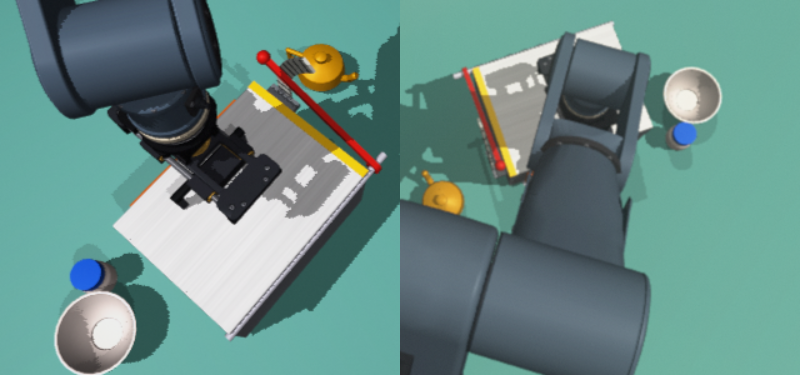

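Request:
{"api": "carry_out", "payload": {"moves": [[0, 0, 0, 0, 0, 0, 0], [0, 0, 0, 0, 0, 0, 0], [0, 0, 0, 0, 0, 0, 0], [0, 0, 0, 0, 0, 0, 0], [0, 0, 0, 0, 0, 0, 0], [0, 0, 0, 0, 0, 0, 0], [0, 0, 0, 0, 0, 0, 0]]}}

```text
time: 8.7
position: [0.5889, -0.0973, 0.203]
tool_rot: [-0.698, -0.096, 0.102, 0.702]
ft_force: [-4.5, -3.0, 2.1]
grip_width: 0.0106
```

Request:
{"api": "carry_out", "payload": {"moves": [[0, 0.2, -0.45, 0, 0, 0, 0.03], [0, 0.35, -0.9, 0, 0, 0, 0.06], [0, 0.55, -1.3, 0, 0, 0, 0.09], [0, 0.75, -1.75, 0, 0, 0, 0.12], [0, 0.95, -2.2, 0, 0, 0, 0.15], [0, 1.2, -2.6, 0, 0, 0, 0.18], [0, 1.45, -3.0, 0, 0, 0, 0.21], [0, 1.7, -3.4, 0, 0, 0, 0.24], [0, 1.95, -3.8, 0, 0, 0, 0.27], [0, 2.25, -4.2, 0, 0, 0, 0.3], [0, 2.5, -4.55, 0, 0, 0, 0.33], [0, 2.8, -4.9, 0, 0, 0, 0.36], [0, 2.8, -4.9, 0, 0, 0, 0.36], [0, 2.8, -4.9, 0, 0, 0, 0.36], [0, 2.8, -4.9, 0, 0, 0, 0.36]]}}

```text
time: 10.2
position: [0.6144, -0.0902, 0.2502]
tool_rot: [0.703, -0.033, -0.228, -0.673]
ft_force: [-7.1, -4.1, -4.8]
grip_width: 0.0108
```

Run:
```python
from h import *
import cv2
o=robot.get_obs();print(o["grip_width"],o["position"],o["ft_force"])
# lid angle from tcp
bx=np.array([np.cos(POSE[2]),np.sin(POSE[2])])
Rt=R.from_quat(o["tool_rot"]);g=o["position"]+.006*Rt.apply([0,1,0])
X=bx@(g[:2]-POSE[:2]);print("angle",np.arctan2(g[2]-.15,.1-X)-np.arctan2(.047,.15), np.hypot(g[2]-.15,.1-X)-np.hypot(.15,.047),"tool tilt",np.arccos(-Rt.apply([0,1,0])[2]))
b=robot.camera("top")[:,:,::-1]
a=robot.camera("side")[:,:,::-1]
cv2.imwrite("pics/s8.png",cv2.resize(a[150:290,210:390],None,fx=4.2,fy=4.2,interpolation=cv2.INTER_CUBIC))
cv2.imwrite("pics/t8.png",cv2.resize(b[190:310,270:400],None,fx=4.8,fy=4.8,interpolation=cv2.INTER_CUBIC))
cv2.imwrite("pics/c8.png",cv2.hconcat([cv2.resize(a[130:430,60:380],(400,375)),cv2.resize(b[150:450,240:560],(400,375))]))
```

```text
0.010805862749594651 [ 0.61443142 -0.09022556  0.25021782] [-7.05500737 -4.07683295 -4.84161017]
angle 0.3375086655733388 0.0010242177300548716 tool tilt 0.3735491000771361
```

View pics/s8.png

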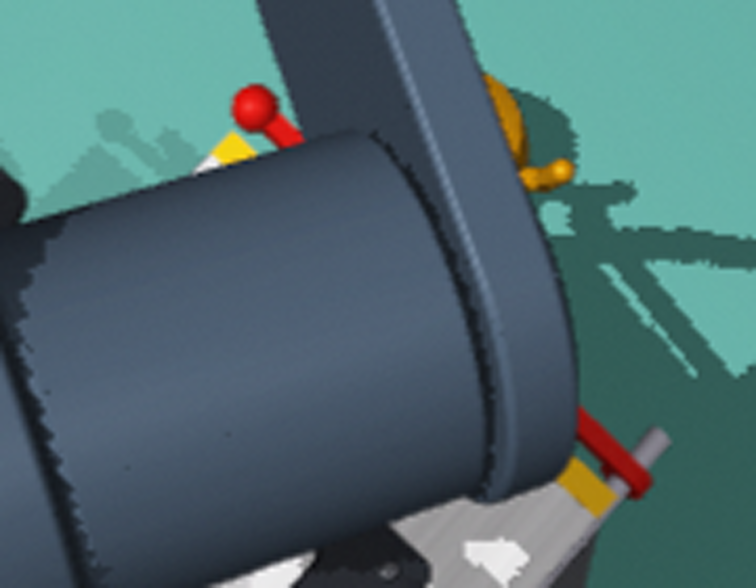

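View pics/t8.png

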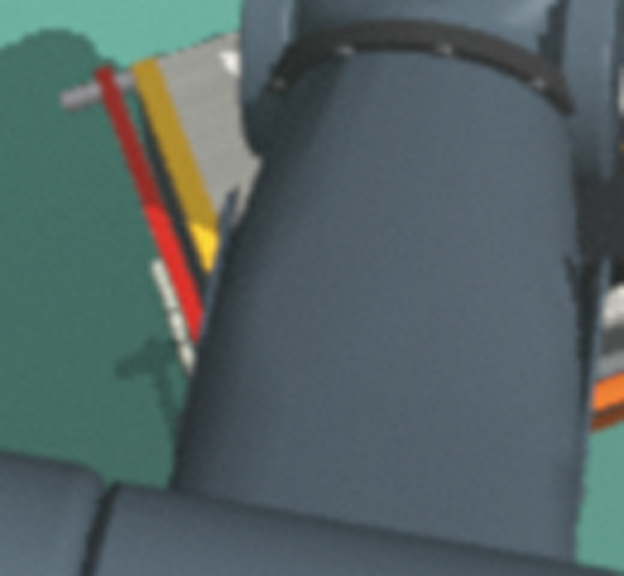

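View pics/c8.png

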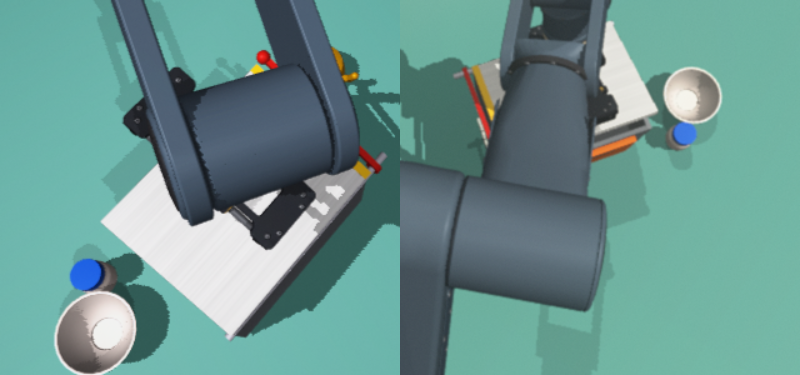

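Run:
```python
from h import *
obs=np.array([232/4.2+210,132/4.2+150]); obr=np.array([140.8,306.])
print(obs,obr)
for a in(.25,.3,.34,.36,.4,.45):
    print(a,*[np.round(proj("side",box2w(POSE,lidpt(.2,y,.012,a)))[0],1) for y in(.13,-.13)],"ball",np.round(proj("side",box2w(POSE,lidpt(.2,.143,.006,a)))[0],1),np.round(proj("top",box2w(POSE,lidpt(.2,.143,.006,a)))[0],1))
    print("   h0",np.round(proj("side",box2w(POSE,lidpt(.2,.143,.0,a)))[0],1),np.round(proj("top",box2w(POSE,lidpt(.2,.143,.0,a)))[0],1))
print("ball obs",s(433,38),t(233,355))
```

```text
[265.23809524 181.42857143] [140.8 306. ]
0.25 [262.7 183.6] [141.  307.2] ball [267.8 179.3] [321.5 286.9]
   h0 [267.5 180.5] [321.8 287.9]
0.3 [263.5 181.9] [140.1 307.3] ball [268.6 177.4] [321.  284.9]
   h0 [268.1 178.6] [321.3 286.1]
0.34 [264.3 180.7] [139.5 307.5] ball [269.3 176.1] [320.6 283.1]
   h0 [268.8 177.1] [320.9 284.4]
0.36 [264.8 180.1] [139.3 307.6] ball [269.8 175.5] [320.4 282.2]
   h0 [269.2 176.5] [320.7 283.5]
0.4 [265.9 179.1] [139. 308.] ball [270.8 174.3] [319.8 280.2]
   h0 [270.1 175.2] [320.2 281.7]
0.45 [267.5 178. ] [138.8 308.8] ball [272.3 173. ] [319.1 277.5]
   h0 [271.4 173.8] [319.5 279.1]
ball obs ('side', 270.4166666666667, 175.83333333333334) ('top', 320.3448275862069, 282.41379310344826)
```

Request:
{"api": "carry_out", "payload": {"moves": [[0, 0.06, -0.19, 0, 0, 0, 0.01], [0, 0.13, -0.38, 0, 0, 0, 0.02], [0, 0.13, -0.38, 0, 0, 0, 0.02], [0, 0.13, -0.38, 0, 0, 0, 0.02], [0, 0.13, -0.38, 0, 0, 0, 0.02]]}}

```text
time: 10.8
position: [0.6169, -0.0896, 0.2533]
tool_rot: [0.703, -0.04, -0.234, -0.67]
ft_force: [-7.7, -4.1, -4.4]
grip_width: 0.0103
```

Run:
```python
from h import *
import cv2
o=robot.get_obs();print(o["grip_width"],o["position"],o["ft_force"],abs(o["joint_velocities"]).max())
bx=np.array([np.cos(POSE[2]),np.sin(POSE[2])])
Rt=R.from_quat(o["tool_rot"]);g=o["position"]+.006*Rt.apply([0,1,0])
X=bx@(g[:2]-POSE[:2]);print("angle",np.arctan2(g[2]-.15,.1-X)-np.arctan2(.047,.15), np.hypot(g[2]-.15,.1-X)-np.hypot(.15,.047),"tilt",np.arccos(-Rt.apply([0,1,0])[2]))
a=robot.camera("side")[:,:,::-1];b=robot.camera("top")[:,:,::-1]
x=cv2.resize(a[160:210,240:290],(400,400),interpolation=cv2.INTER_CUBIC)
y=cv2.resize(b[190:270,280:330],(250,400),interpolation=cv2.INTER_CUBIC)
cv2.imwrite("pics/s9.png",cv2.hconcat([x,y]))
print([np.round((proj("side",box2w(POSE,lidpt(.2,.13,.012,.36)))[0]-[240,160])*8)])
```

```text
0.010261065300155537 [ 0.61690197 -0.0895509   0.25333002] [-7.67624828 -4.08626179 -4.4087385 ] 0.002194658537739008
angle 0.3627676744725896 0.0009998016911522412 tilt 0.39354183650761165
[array([198., 161.])]
```

View pics/s9.png

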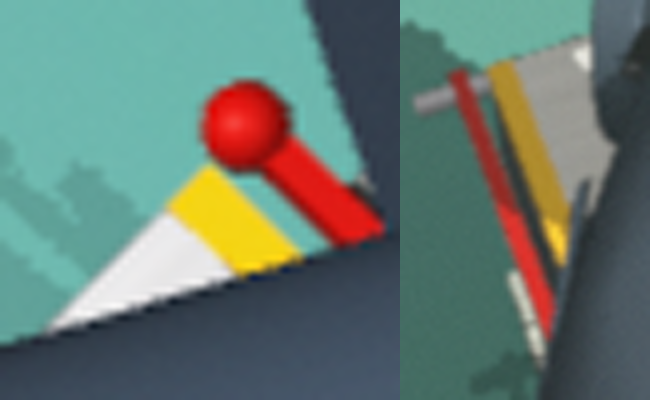

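Run:
```python
from rig import robot
print(robot.hand_in())
```

```text
the job is handed in; nothing more can be done
None
```

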